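# Raise the barrier shield post and hold it for clamping

### The job

The red barrier shield over the specimen stage must go up so that the tall jar will fit under it. Swing the red-handled lock lever fully open to free the post, then take the post by its black knob and draw it straight up without forcing it, with the shield kept over the stage, until the yellow ring on the post has just come out above the top of the holder. Finish while holding the post still at that height, so that I can tighten the clamp screw; leave the dish, the jar and the other things on the bench where they are.

Things in the scene. Friction and masses are not known exactly. Their poses are not given: they have to be found in the camera images.
- stand: Fixed viewing stand: black light base 170 mm (x) by 240 mm (y, from -45 to +195) by 25 mm high with a frosted glass window centred at y = +118, and on it a square aluminium post holder 44 mm wide whose top is 115 mm above the bench. Origin: on the bench, under the post's axis; z up; the stage lies toward its +y, the lock lever's pivot at y = -27 mm.
- bore_mouth (a point): Centre of the mouth of the holder's bore, on the holder's flat top, 115 mm above the bench; axes as the stand's. The bore is upright, 17 mm across and 85 mm deep, for the 16 mm post.
- lock_lever (a joint): Lock lever on the holder's top, rad. It turns about an upright axis: 0 locked (its steel nose sits in a groove of the post, the handle points to the stand's -x); it grows anticlockwise seen from above, to 1.5 at its stop, fully open (handle points to the stand's -y). The post is free beyond about 0.7. It starts at 0 to 0.12, is stiff (about 1 N at the handle) and stays where it is left.
- lever_grip (a point): Middle of the lever's upright red handle: a round grip 14 mm in diameter, from 120 to 164 mm above the bench (this point is at 142 mm), 85 mm from the pivot axis; the flat lever arm below it is at 115 to 121 mm.
- lever_pivot (a point): Point on the lever's pivot axis at the height of lever_grip (142 mm above the bench).
- post: The loose post, about 0.36 kg (0.25 to 0.45): a 16 mm steel rod 138 mm long with a lock groove, topped by a black knob; at right angles to it an arm carries the red see-through shield, 120 by 100 mm, framed black, centred 112 mm from the rod toward the post's +y and about 36 mm below the arm clamp. Origin: centre of the rod's foot, at the start on the bore's floor 30 mm above the bench; z along the rod. Nothing but its seat and the lock holds it: let go, it slides down again.
- post_knob (a point): Centre of the post's black fluted knob: 26 mm in diameter, 34 mm tall (17 mm above and below this point), on the rod's axis 153 mm above its foot; axes as the post's. At the start it is 183 mm above the bench. The top of the arm clamp is 33 mm below this point.
- post_ring (a point): Centre of the yellow ring mark round the post, 6 mm tall, 35 mm above the rod's foot and 118 mm below the centre of the knob. At the start it is hidden in the bore, 50 mm below the mouth.
- dish: Clear specimen dish, 60 mm in diameter, 14 mm tall, on the stage window under the shield. Origin: centre of its underside.
- jar: Clear specimen jar with white lid, 68 mm in diameter, 80 mm tall, to the left of the stand. Origin: centre of its underside.
- objective: Black and steel microscope objective standing on the bench, 32 mm in diameter, 48 mm tall. Origin: centre of its underside.
- dropper: Amber bottle with black cap, 38 mm in diameter, 85 mm tall. Origin: centre of its underside.
- slide_box: Blue slide box 85 by 100 mm, 34 mm tall. Origin: centre of its underside.
- forceps: Steel forceps lying on the bench before the stand, 120 mm long. Origin: middle, on the bench.
- dish_stack: Stack of three clear lidded dishes, 56 mm in diameter, 42 mm tall, left of the stand. Origin: centre of its underside.
- marker: White marker pen with a black cap, 135 mm long, 12 mm thick, lying on the bench, between the robot and the jar. Origin: middle, on the bench.

How it is judged:
By the outcome, as a careful person would: the job done as asked, in the order asked, and still so for the second after the job is handed in, while the arm keeps its last pose, push and grip.
It also fails if it takes over 51 s, if anything falls off the work surface, if the arm or the gripper's body presses on something with over 40 N, if the wrist force passes 120 N, or if a joint passes its speed limit or range.

### The arm

A 6-joint arm with a two-finger parallel gripper is mounted at the origin on the work surface. World frame = base frame: x ahead of the robot, y to its left, z up, the work surface at z = 0. Lengths are in m, angles in rad, forces in N, time in s.
With the tool pointing down it reaches from about 0.275 to 0.85 m from the base axis. Payload 19 kg.
Tool frame: the origin (TCP) lies midway between the tips of the shut fingers; the grasp point (between the pads) lies manip.grip_point_offset behind it (manip.grip_point_offset is the distance from the TCP to the grasp point, in m); z points along the fingers, x is the direction in which the jaws open and shut, and the axes are right-handed (so a half turn about z gives the same grasp; the last joint's range is limited). The gripper opens to 85 mm and grips with 20 to 120 N. Pads are 22 mm wide; open, the fingers measure 114 mm over their backs; the gripper's body (76 mm by 85 mm) begins 54 mm behind the grasp point. The pads swing forward as they close: fully open they stand 13 mm farther back than shut.
Start: joints at [1.019, 0.15, 1.437, -0, 1.554, -0.134], TCP at [0.233, 0.526, 0.231] pointing down, gripper open.
Joint ranges: [-2.8, 2.8], [-0.68, 2.1], [0.12, 2.68], [-1.39, 4.53], [0.16, 2.79], [-2.81, 2.81]. Speed limits (rad/s): [1.89, 1.89, 2.22, 3.01, 3.01, 3.01].

### API

Orientations are given as a unit quaternion [x, y, z, w].
In Python, from cell import manip gives the robot as it stands.
- The arm moves only by the tool apply_moves, never from a script. Its arguments are lists of equal length, an entry for each row: "linear": the shift along the tool's x, y, z in cm, a list of three; "angular": the turn, a rotation vector about the tool's x, y, z in degrees, a list of three; "jaw": the finger opening in cm, from 0 to 8.54. A call has 1 to 10 rows; each row shifts and turns the commanded pose from where the row before left it, along the tool's axes as they then stand; what a row does not reach is not made up. A row lasts 1/10 s, in which the tool goes at most 50 mm and 8.59 degrees, less where a joint would pass 70% of its speed; a pose out of reach is approached as far as the arm can. A call is refused whole if a number of a shift passes 5 or a number of a turn 8.59, either way. A call with a gripper value outside its range is refused whole. The fingers move at their own pace and stop on an object; "squeeze" is the grip in N (left out, the last holds). Time passes only in rows, so rows that do not move let the fingers close. It gives the time, the measured TCP pose, the force and the opening at its end, in the units of the state.
- manip.observe(): the state, without advancing time (a new reading comes with each control period).
- manip.get_image(name): name is "scene" or "top" or "wrist"; returns a dict with "img" (400x640x3 uint8, blue, green, red), "fx", "fy", "cx", "cy" (pixels), "dist_coeffs" ([k1, k2, p1, p2, k3] as OpenCV has them; the pictures are not rectified), "T" (4x4, takes a point from camera to world coordinates); the wrist camera has in their place "tool_from_camera" (4x4, takes a point from camera to tool coordinates, whose origin is the TCP and whose axes are the tool frame's). Camera axes: x right, y down, z forward; pixel columns grow to the right and rows downward; lengths in m; the calibration is good to about 2 mm. A picture is of the moment at which its call begins: read the wrist's pose just before it. There is no depth.
- manip.job_done(): hands the job in, once; it reports no verdict.
The state is a dict: "t": time; "joint_positions": joint angles; "qd": joint speeds; "effort": joint torques, N m; "position": TCP position; "eef_rot": TCP orientation; "contact_force": force on the tool from outside, world axes, zero at the start; "moment": the same for the moment, N m; "finger_gap": opening from 0.0 (shut) to 1.0 (fully open).
Only numpy, scipy, OpenCV 4.12 (cv2) and the standard library are available. Lean on these libraries where they do the work, as an engineer would, in place of code of your own. Each camera call takes 0.05 s, during which the arm holds its last target.

## Working session

There is one attempt and no reset: what is moved stays moved. The work goes in short steps, Python scripts to look and compute and a tool call to move; the robot and the scene stay as the last step left them, time stands still between calls to the robot, and variables do not carry over. Pictures are saved under pics/ and viewed, and the job is handed in when it is done.

Besides the shell and the picture viewer there is one more tool, called by a JSON object that holds its "method" and its "body", one argument or row to a line. apply_moves: Moves the arm, as the interface text tells. Its arguments: {"type":"object","properties":{"linear":{"type":"array"},"angular":{"type":"array"},"jaw":{"type":"array"},"squeeze":{"type":"number"}},"required":["linear","angular","jaw"]}

```bash
mkdir -p pics; ls
python3 - <<'E'
from cell import manip
import cv2,numpy as np
s=manip.observe();print(s, manip.grip_point_offset)
for n in ["scene","top","wrist"]:
    d=manip.get_image(n);cv2.imwrite(f"pics/{n}0.png",d["img"])
    print(n,d["fx"],d["fy"],d["cx"],d["cy"],d["dist_coeffs"],np.round(d.get("T",d.get("tool_from_camera")),4).tolist())
E
```

```text
pics
{'t': 0.0, 'joint_positions': array([ 1.01900058e+00,  1.50974881e-01,  1.43800921e+00,  5.61627962e-06,
        1.55378535e+00, -1.34013510e-01]), 'qd': array([ 0.00098919, -0.00115561,  0.00066153, -0.00185048,  0.00209253,
        0.00133024]), 'effort': array([ 2.93925754e-03, -7.13024926e+01, -5.70898676e+01,  9.63771254e-05,
        8.15012434e-03, -2.82331632e-05]), 'position': array([0.23319645, 0.52533233, 0.23069265]), 'eef_rot': array([ 8.38371647e-01,  5.45098739e-01, -5.32926896e-04,  2.49409968e-04]), 'contact_force': array([-0.34898616, -0.27609469,  0.20067686]), 'moment': array([ 0.00348907, -0.00155606, -0.01475957]), 'finger_gap': 0.9990777173803496} 0.0187
scene 442.2559864243288 442.2559864243288 316.6637612737498 196.08546128253522 [-0.09106316  0.          0.          0.          0.        ] [[-0.8048, 0.3803, -0.4558, 1.1776], [0.5936, 0.5165, -0.6171, 0.8426], [0.0008, -0.7672, -0.6414, 0.9955], [0.0, 0.0, 0.0, 1.0]]
top 429.19262584437246 429.19262584437246 320.0939261988523 192.83631432761595 [-0.11089548  0.          0.          0.          0.        ] [[0.0193, -0.9987, 0.047, 0.4982], [-0.9998, -0.0197, -0.0096, 0.0251], [0.0105, -0.0468, -0.9988, 1.2331], [0.0, 0.0, 0.0, 1.0]]
wrist 359.563805659265 359.563805659265 319.25631040685244 201.91080018700703 [-0.0116733  0.         0.         0.         0.       ] [[1.0, 0.0003, -0.0014, -0.0004], [0.0001, 0.9605, 0.2784, -0.0712], [0.0014, -0.2784, 0.9605, -0.1413], [0.0, 0.0, 0.0, 1.0]]
```

View pics/scene0.png

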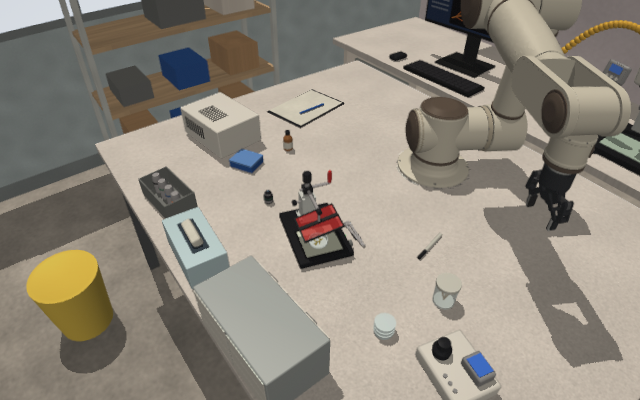

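View pics/top0.png

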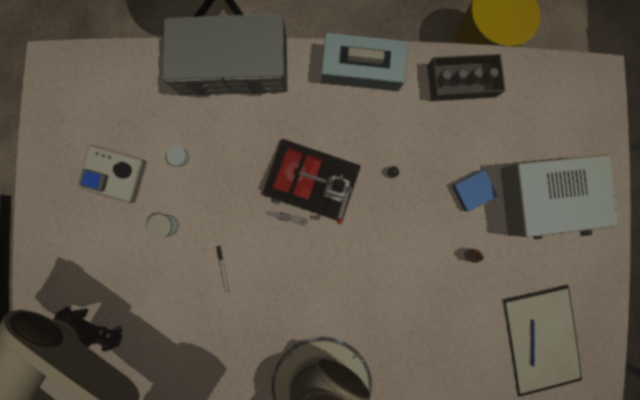

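View pics/wrist0.png

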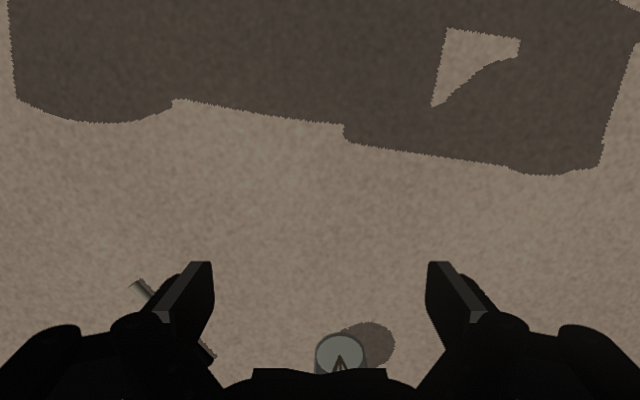

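Run:
```python
import cv2,numpy as np
a=cv2.imread("pics/top0.png")[125:245,245:405];b=cv2.imread("pics/scene0.png")[160:280,260:380]
cv2.imwrite("pics/topz.png",cv2.resize(cv2.convertScaleAbs(a,alpha=1.6),None,fx=5,fy=5,interpolation=cv2.INTER_CUBIC))
cv2.imwrite("pics/scz.png",cv2.resize(b,None,fx=5,fy=5,interpolation=cv2.INTER_CUBIC))
```

```text
(no output)
```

View pics/topz.png

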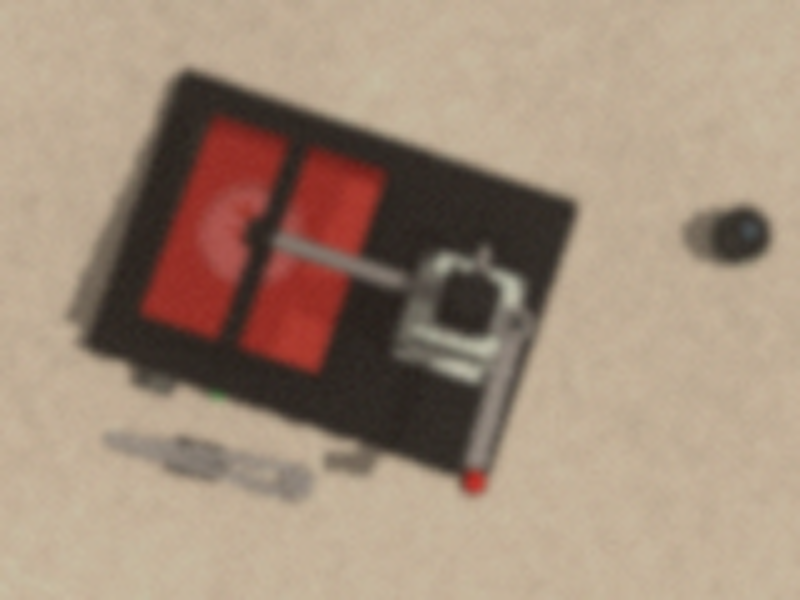

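View pics/scz.png

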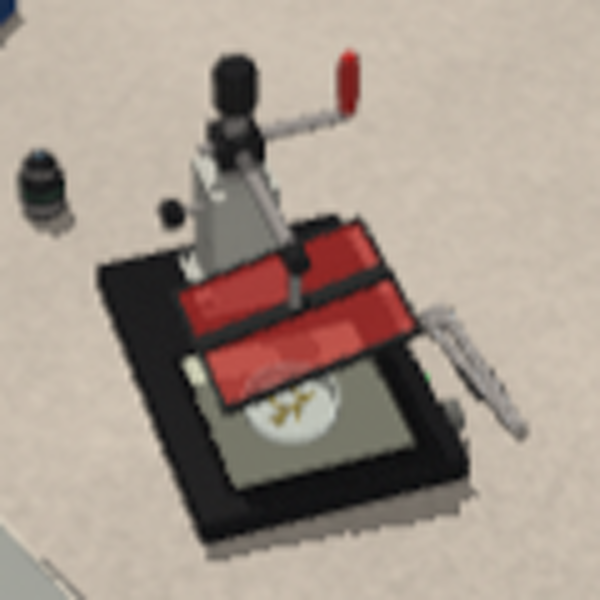

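```bash
cat > h.py <<'E'
import cv2,numpy as np
from cell import manip
from scipy.spatial.transform import Rotation as R
def ray(d,px,T=None):
    K=np.array([[d["fx"],0,d["cx"]],[0,d["fy"],d["cy"]],[0,0,1]])
    u=cv2.undistortPoints(np.array([[px]],float),K,np.array(d["dist_coeffs"]))[0,0]
    T=d["T"] if T is None else T
    T=np.array(T); return T[:3,3],T[:3,:3]@np.array([u[0],u[1],1.])
def onz(d,px,z,T=None):
    o,v=ray(d,px,T); return o+v*(z-o[2])/v[2]
def cross(*rs):
    A=0;b=0
    for o,v in rs:
        v=v/np.linalg.norm(v);P=np.eye(3)-np.outer(v,v);A=A+P;b=b+P@o
    p=np.linalg.solve(A,b); return p
def wT(d,s):
    T=np.eye(4);T[:3,:3]=R.from_quat(s["eef_rot"]).as_matrix();T[:3,3]=s["position"];return T@np.array(d["tool_from_camera"])
E
python3 - <<'E'
from h import *
t=manip.get_image("top");s=manip.get_image("scene")
f=lambda x,y:((x+.5)/5-.5+245,(y+.5)/5-.5+125)
g=lambda x,y:((x+.5)/5-.5+260,(y+.5)/5-.5+160)
c=[onz(t,f(*p),.025)[:2] for p in [(187,72),(577,205),(475,478),(85,345)]]
print(np.round(c,4).tolist())
for a,b in [(0,1),(1,2),(2,3),(3,0)]:
    e=c[b]-c[a];print(np.linalg.norm(e),np.degrees(np.arctan2(e[1],e[0])))
print("handle top",onz(t,f(473,483),.160), onz(s,g(348,84),.142), "tri",cross(ray(t,f(473,483)),ray(s,g(348,60))))
print("knob",onz(t,f(470,303),.2), onz(s,g(235,85),.183))
C=np.mean(c,0);print("center",C)
E
```

```text
[[0.7059, 0.1247], [0.6345, -0.098], [0.479, -0.0428], [0.5496, 0.1784]]
0.2338395063497873 -107.78037318380902
0.16495015548601774 160.44270363605833
0.2321955253193163 72.3121340037511
0.16528216853024935 -18.98353304972213
handle top [ 0.47865997 -0.03423793  0.16      ] [ 0.48109788 -0.03353947  0.142     ] tri [ 0.47935163 -0.03484849  0.15940578]
knob [ 0.56609543 -0.02906483  0.2       ] [ 0.57021637 -0.03118518  0.183     ]
center [0.59224217 0.04057928]
```

{"method": "apply_moves", "body": {
  "linear": [
    [-3.2,3.5,0],
    [-3.2,3.5,0],
    [-3.2,3.5,0],
    [-3.2,3.5,0],
    [-3.2,3.5,0],
    [-3.2,3.5,0],
    [-3.2,3.5,0],
    [-3.2,3.5,0],
    [-3.2,3.5,0],
    [-3.2,3.5,0]
  ],
  "angular": [
    [0,0,0],
    [0,0,0],
    [0,0,0],
    [0,0,0],
    [0,0,0],
    [0,0,0],
    [0,0,0],
    [0,0,0],
    [0,0,0],
    [0,0,0]
  ],
  "jaw": [5,5,5,5,5,5,5,5,5,5]
}}

```text
t: 1.25
position: [0.4237, 0.0891, 0.2315]
eef_rot: [0.838, 0.545, 0.0, 0.0]
contact_force: [0.5, 0.7, -0.9]
finger_gap: 0.582
```

{"method": "apply_moves", "body": {
  "linear": [
    [-3.2,3.5,0],
    [-3.2,3.5,0],
    [-2.5,2.8,0],
    [0,0,0],
    [0,0,0],
    [0,0,0],
    [0,0,0],
    [0,0,0],
    [0,0,0],
    [0,0,0]
  ],
  "angular": [
    [0,0,0],
    [0,0,8.5],
    [0,0,8.5],
    [0,0,8.5],
    [0,0,8.5],
    [0,0,8.5],
    [0,0,8.5],
    [0,0,8.5],
    [0,0,8.5],
    [0,0,8.5]
  ],
  "jaw": [5,5,5,5,5,5,5,5,5,5]
}}

```text
t: 2.25
position: [0.4715, -0.032, 0.2313]
eef_rot: [0.996, -0.094, -0.0, 0.0]
contact_force: [-0.3, 0.6, -0.6]
finger_gap: 0.589
```

{"method": "apply_moves", "body": {
  "linear": [
    [0,0,0],
    [0,0,0],
    [0,0,0],
    [0,0,0],
    [0,0,0],
    [0,0,0],
    [0,0,0],
    [0,0,0],
    [0,0,0],
    [0,0,0],
    [0,0,0]
  ],
  "angular": [
    [0,0,8.5],
    [0,0,8.5],
    [0,0,8.5],
    [0,0,8.5],
    [0,0,8.5],
    [0,0,8.5],
    [0,0,8.5],
    [0,0,8.5],
    [0,0,8.5],
    [0,0,8.5],
    [0,0,8.5]
  ],
  "jaw": [5,5,5,5,5,5,5,5,5,5,5]
}}

```text
validation failed for argument at $...
```

{"method": "apply_moves", "body": {
  "linear": [
    [0,0,0],
    [0,0,0],
    [0,0,0],
    [0,0,0],
    [0,0,0],
    [0,0,0],
    [0,0,0],
    [0,0,0],
    [0,0,0],
    [0,0,0]
  ],
  "angular": [
    [0,0,8.5],
    [0,0,8.5],
    [0,0,8.5],
    [0,0,8.5],
    [0,0,8.5],
    [0,0,8.5],
    [0,0,8.5],
    [0,0,8.5],
    [0,0,8.5],
    [0,0,8.5]
  ],
  "jaw": [5,5,5,5,5,5,5,5,5,5]
}}

```text
t: 3.25
position: [0.4715, -0.032, 0.2313]
eef_rot: [-0.67, 0.742, 0.0, -0.0]
contact_force: [1.0, -0.3, -0.2]
finger_gap: 0.583
```

Run:
```python
from h import *
s=manip.observe();w=manip.get_image("wrist");cv2.imwrite("pics/w1.png",w["img"])
print(s["position"],s["joint_positions"],2*np.degrees(np.arctan2(s["eef_rot"][1],s["eef_rot"][0])))
m=cv2.inRange(cv2.cvtColor(w["img"],cv2.COLOR_BGR2HSV),(0,120,60),(8,255,255))
n,l,st,c=cv2.connectedComponentsWithStats(m);
for i in range(1,n):
    if st[i,4]>80: print(st[i],c[i],onz(w,c[i],.164,wT(w,s)))
```

```text
[ 0.47154687 -0.0319918   0.23127329] [-2.30895034e-01 -6.51782583e-02  1.66187528e+00 -9.24817988e-05
  1.54496372e+00  1.44095976e+00] 264.2099131264605
[  64    0   71  104 4835] [97.89534643 56.45025853] [0.57508979 0.07778626 0.164     ]
[ 159    0   64   24 1084] [193.67250923   8.53228782] [0.59276313 0.02132562 0.164     ]
[ 142   28   73   93 4984] [177.62540128  73.94141252] [0.56168112 0.03642154 0.164     ]
[311 180  21  32 500] [321.406 196.156] [ 0.48449412 -0.03515674  0.164     ]
```

View pics/w1.png

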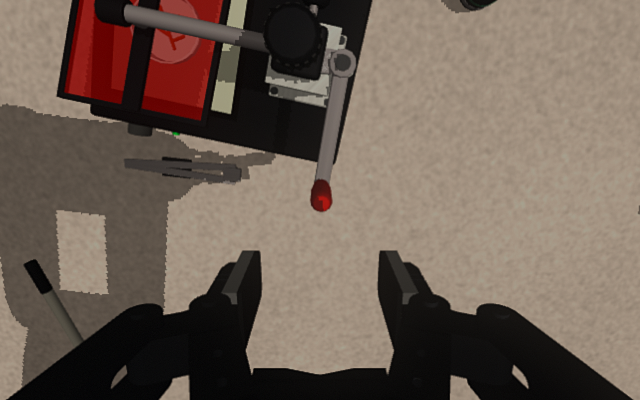

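Run:
```python
from h import *
s=manip.observe();w=manip.get_image("wrist");T=wT(w,s)
for n,p,z in [("htop",(321.5,201),.164),("mid",(321.4,196.1),.142),("pivot",(342,63),.125),("knobtop",(293,33),.2)]: print(n,onz(w,p,z,T))
```

```text
htop [ 0.48144041 -0.03501357  0.164     ]
mid [ 0.47848501 -0.03478145  0.142     ]
pivot [ 0.56089877 -0.05738176  0.125     ]
knobtop [ 0.56977497 -0.03186779  0.2       ]
```

{"method": "apply_moves", "body": {
  "linear": [
    [0.16,-0.88,0],
    [0,0,0],
    [0,0,2.5],
    [0,0,2.5],
    [0,0,2.5],
    [0,0,2.5],
    [0,0,0],
    [0,0,0],
    [0,0,0]
  ],
  "angular": [
    [0,0,4.6],
    [0,0,4.6],
    [0,0,0],
    [0,0,0],
    [0,0,0],
    [0,0,0],
    [0,0,0],
    [0,0,0],
    [0,0,0]
  ],
  "jaw": [5,5,5,5,5,5,2.2,2.2,2.2],
  "squeeze": 20
}}

```text
t: 4.25
position: [0.4808, -0.0346, 0.1328]
eef_rot: [-0.612, 0.791, -0.001, 0.001]
contact_force: [-0.2, 0.6, -0.1]
finger_gap: 0.254
```

Run:
```python
from h import *
s=manip.observe();w=manip.get_image("wrist");cv2.imwrite("pics/w2.png",w["img"])
print(s["position"],s["eef_rot"],s["contact_force"],s["finger_gap"])
```

```text
[ 0.48083662 -0.0345614   0.13278978] [-6.11880807e-01  7.90949469e-01 -7.21601218e-04  5.43631920e-04] [-0.20636691  0.61513612 -0.06051882] 0.25416387046309646
```

View pics/w2.png

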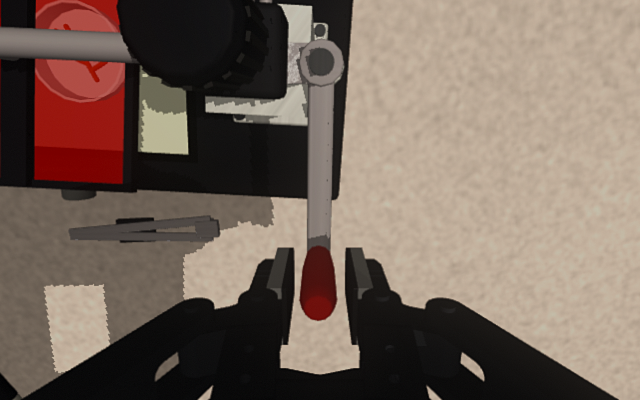

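{"method": "apply_moves", "body": {
  "linear": [
    [0.89,-0.05,0],
    [0.89,-0.05,0],
    [0.89,-0.05,0],
    [0.89,-0.05,0],
    [0.89,-0.05,0],
    [0.89,-0.05,0],
    [0.89,-0.05,0],
    [0.89,-0.05,0],
    [0.89,-0.05,0],
    [0.89,-0.05,0]
  ],
  "angular": [
    [0,0,-6],
    [0,0,-6],
    [0,0,-6],
    [0,0,-6],
    [0,0,-6],
    [0,0,-6],
    [0,0,-6],
    [0,0,-6],
    [0,0,-6],
    [0,0,-6]
  ],
  "jaw": [2.2,2.2,2.2,2.2,2.2,2.2,2.2,2.2,2.2,2.2]
}}

```text
t: 5.3
position: [0.5035, -0.1169, 0.1324]
eef_rot: [0.926, -0.377, 0.001, 0.0]
contact_force: [-1.1, 1.2, -0.1]
finger_gap: 0.258
```

Run:
```python
from h import *
s=manip.observe();w=manip.get_image("wrist");cv2.imwrite("pics/w3.png",w["img"])
print(s["position"],2*np.degrees(np.arctan2(s["eef_rot"][1],s["eef_rot"][0])),s["contact_force"],s["finger_gap"])
d=s["position"][:2]-[.5610,-.0567];print(np.linalg.norm(d),np.degrees(np.arctan2(d[1],d[0]))%360)
```

```text
[ 0.50351803 -0.11689717  0.13242681] -44.347126867392014 [-1.11379596  1.20515821 -0.08632436] 0.25768740527268175
0.08323386592233924 226.32174573748023
```

View pics/w3.png

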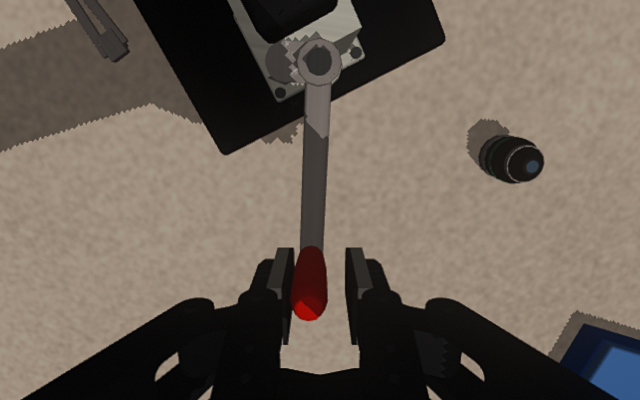

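{"method": "apply_moves", "body": {
  "linear": [
    [0.74,-0.03,0],
    [0.74,-0.03,0],
    [0.74,-0.03,0],
    [0.44,-0.01,0],
    [0.3,-0.01,0],
    [0,0,0]
  ],
  "angular": [
    [0,0,-5],
    [0,0,-5],
    [0,0,-5],
    [0,0,-3],
    [0,0,-2],
    [0,0,0]
  ],
  "jaw": [2.2,2.2,2.2,2.2,2.2,2.2]
}}

```text
t: 5.95
position: [0.5277, -0.1333, 0.132]
eef_rot: [0.977, -0.214, 0.0, 0.0]
contact_force: [-0.4, -1.0, -0.6]
finger_gap: 0.261
```

{"method": "apply_moves", "body": {
  "linear": [
    [0.15,0,0],
    [0.15,0,0],
    [0.15,0,0]
  ],
  "angular": [
    [0,0,-1],
    [0,0,-1],
    [0,0,-1]
  ],
  "jaw": [2.2,2.2,2.2]
}}

```text
t: 6.25
position: [0.5315, -0.135, 0.1315]
eef_rot: [0.982, -0.187, 0.0, 0.0]
contact_force: [-0.8, -0.3, 1.0]
finger_gap: 0.257
```

{"method": "apply_moves", "body": {
  "linear": [
    [0.15,0,0],
    [0.15,0,0]
  ],
  "angular": [
    [0,0,-1],
    [0,0,-1]
  ],
  "jaw": [2.2,2.2]
}}

```text
t: 6.45
position: [0.5343, -0.1362, 0.1314]
eef_rot: [0.985, -0.17, -0.0, 0.0]
contact_force: [-0.3, 0.6, 1.6]
finger_gap: 0.261
```

{"method": "apply_moves", "body": {
  "linear": [
    [0.15,0,0],
    [0.15,0,0],
    [0,0,0]
  ],
  "angular": [
    [0,0,-1],
    [0,0,-1],
    [0,0,0]
  ],
  "jaw": [2.2,2.2,2.2]
}}

```text
t: 6.75
position: [0.5353, -0.1362, 0.131]
eef_rot: [0.988, -0.153, -0.002, -0.001]
contact_force: [-18.8, 9.5, 10.8]
finger_gap: 0.259
```

Run:
```python
from h import *
s=manip.observe();w=manip.get_image("wrist");cv2.imwrite("pics/w4.png",w["img"])
print(s["position"],2*np.degrees(np.arctan2(s["eef_rot"][1],s["eef_rot"][0])),s["contact_force"],s["finger_gap"])
d=s["position"][:2]-[.5610,-.0567];print(np.linalg.norm(d),np.degrees(np.arctan2(d[1],d[0]))%360)
T=wT(w,s)
for n,p,z in [("htop",(306,309),.164)]: print(n,onz(w,p,z,T))
```

```text
[ 0.53531354 -0.13623564  0.13102612] -17.548153157249775 [-18.7913325    9.48279874  10.78215322] 0.2593793912266419
0.08358057454310003 252.10185845309232
htop [ 0.53081132 -0.13436541  0.164     ]
```

View pics/w4.png

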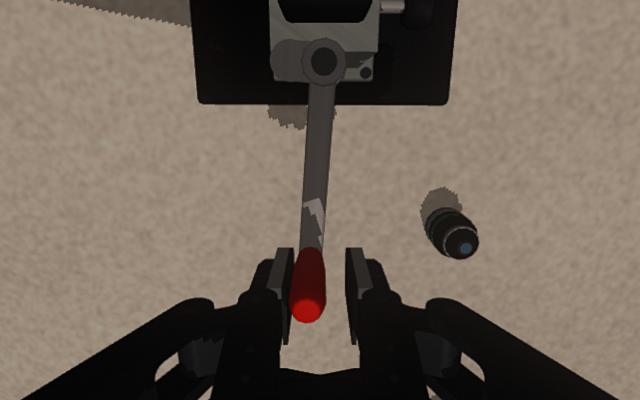

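{"method": "apply_moves", "body": {
  "linear": [
    [-0.4,0,0],
    [0,0,0],
    [0,0,-3],
    [0,0,-3],
    [0,0,-3],
    [0,0,-3],
    [0,-3,0],
    [0,-3,0],
    [0,0,0]
  ],
  "angular": [
    [0,0,0],
    [0,0,0],
    [0,0,0],
    [0,0,0],
    [0,0,0],
    [0,0,0],
    [0,0,0],
    [0,0,0],
    [0,0,0]
  ],
  "jaw": [2.2,3,3,3,3,5,5,5,5]
}}

```text
t: 7.7
position: [0.5523, -0.0763, 0.2515]
eef_rot: [0.988, -0.152, 0.0, -0.0]
contact_force: [0.4, -0.7, 0.0]
finger_gap: 0.587
```

Run:
```python
from h import *
s=manip.observe();w=manip.get_image("wrist");cv2.imwrite("pics/w5.png",w["img"])
t=manip.get_image("top");cv2.imwrite("pics/t5.png",t["img"])
print(s["position"],2*np.degrees(np.arctan2(s["eef_rot"][1],s["eef_rot"][0])),s["eef_rot"],s["contact_force"],s["finger_gap"])
```

```text
[ 0.55234123 -0.07631714  0.25151553] -17.493314478345898 [ 9.88370246e-01 -1.52065701e-01  4.41954395e-04 -2.91014559e-04] [ 0.43965413 -0.72088539  0.01278167] 0.5867942206978608
```

View pics/w5.png

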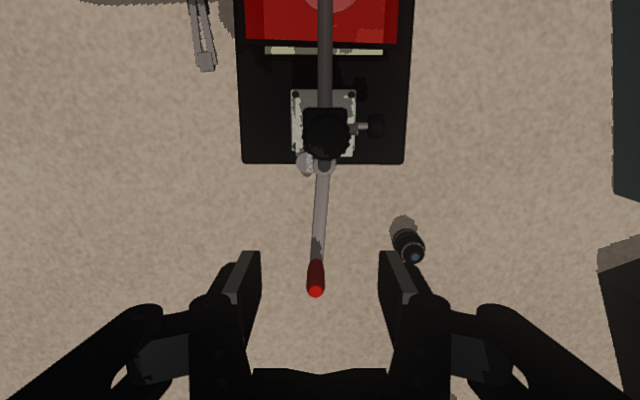

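Run:
```python
from h import *
s=manip.observe();w=manip.get_image("wrist");T=wT(w,s)
im=w["img"];cv2.imwrite("pics/w5z.png",cv2.resize(cv2.convertScaleAbs(im[80:310,240:400],alpha=3,beta=0),None,fx=2.6,fy=2.6,interpolation=cv2.INTER_CUBIC))
cv2.imwrite("pics/w5k.png",cv2.resize(cv2.convertScaleAbs(im[90:180,270:390],alpha=4),None,fx=6,fy=6,interpolation=cv2.INTER_CUBIC))
```

```text
(no output)
```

View pics/w5k.png

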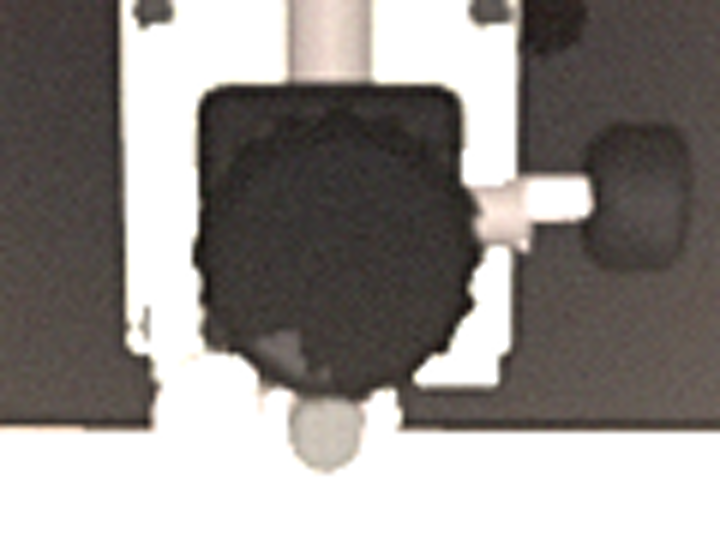

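Run:
```python
from h import *
s=manip.observe();w=manip.get_image("wrist");T=wT(w,s)
k=onz(w,(326.3,132),.2,T);p=onz(w,(324.3,162.),.125,T);h=onz(w,(315.5,290.5),.164,T)
# arm direction: arm points at z~.143
a1=onz(w,(270+330/6,91),.143,T);a2=onz(w,(325,10),.143,T)
ang=lambda v:np.degrees(np.arctan2(v[1],v[0]))%360
print(k,p,h,"arm",ang(a2-a1),"pk",ang(k-p),np.linalg.norm(k-p),"ph",ang(h-p),np.linalg.norm((h-p)[:2]))
e=np.array([k[0],k[1]])-s["position"][:2];R_=R.from_quat(s["eef_rot"]).as_matrix();print(R_[:2,:2].T@e, R_[:,2])
```

```text
[ 0.57047566 -0.02972678  0.2       ] [ 0.56167704 -0.05751896  0.125     ] [ 0.52960865 -0.13724575  0.164     ] arm 72.63619308749793 pk 72.43292552783441 0.08046627162516247 ph 248.0885979855205 0.08593452929338838
[ 0.00320179 -0.05269222] [-1.10178100e-04 -3.68277332e-04 -9.99999926e-01]
```

{"method": "apply_moves", "body": {
  "linear": [
    [0.1,-2,0],
    [0.1,-2,0],
    [0.1,-1.25,0],
    [0,0,2],
    [0,0,2],
    [0,0,2],
    [0,0,2],
    [0,0,0.65],
    [0,0,0]
  ],
  "angular": [
    [0,0,0],
    [0,0,0],
    [0,0,0],
    [0,0,0],
    [0,0,0],
    [0,0,0],
    [0,0,0],
    [0,0,0],
    [0,0,0]
  ],
  "jaw": [5,5,5,5,5,5,5,5,5]
}}

```text
t: 8.8
position: [0.5699, -0.03, 0.1643]
eef_rot: [0.988, -0.154, -0.001, 0.0]
contact_force: [0.5, 0.3, 0.1]
finger_gap: 0.585
```

Run:
```python
from h import *
s=manip.observe();w=manip.get_image("wrist");cv2.imwrite("pics/w6.png",w["img"])
print(s["position"],s["contact_force"],s["finger_gap"])
```

```text
[ 0.56989214 -0.02996484  0.16426477] [0.4674917  0.30899957 0.10044578] 0.584940954413534
```

View pics/w6.png

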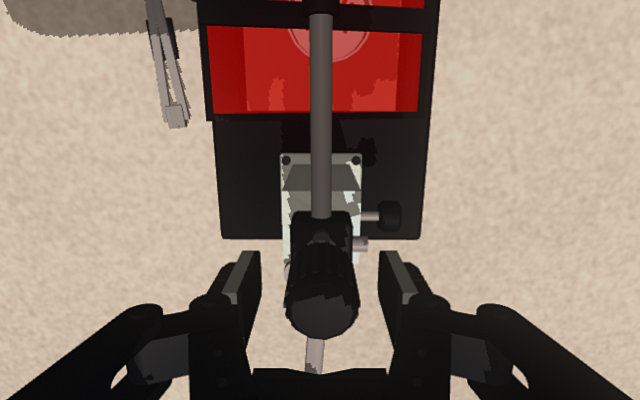

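{"method": "apply_moves", "body": {
  "linear": [
    [0.05,0,0],
    [0,0,0],
    [0,0,0],
    [0,0,0],
    [0,0,0],
    [0,0,0]
  ],
  "angular": [
    [0,0,0],
    [0,0,0],
    [0,0,0],
    [0,0,0],
    [0,0,0],
    [0,0,0]
  ],
  "jaw": [4,3.2,2.8,2.6,2.3,2.0],
  "squeeze": 25
}}

```text
t: 9.45
position: [0.5709, -0.0298, 0.1653]
eef_rot: [0.988, -0.153, 0.0, 0.0]
contact_force: [0.7, 0.0, 5.6]
finger_gap: 0.293
```

Run:
```python
from h import *
s=manip.observe()
Rm=R.from_quat(s["eef_rot"]).as_matrix()
print(s["position"],s["contact_force"],Rm.T@s["contact_force"],Rm.T@s["moment"],s["finger_gap"])
```

```text
[ 0.57087455 -0.02981441  0.16533013] [0.69707483 0.00649785 5.57174947] [ 0.66727528 -0.21713479 -5.57117079] [-0.01043396 -0.13331589  0.0047985 ] 0.29335877030492175
```

{"method": "apply_moves", "body": {
  "linear": [
    [0,0,0],
    [0,0,0],
    [0,0,-0.2],
    [0,0,-0.3],
    [0,0,-0.3],
    [0,0,0]
  ],
  "angular": [
    [0,0,0],
    [0,0,0],
    [0,0,0],
    [0,0,0],
    [0,0,0],
    [0,0,0]
  ],
  "jaw": [1.5,1.5,1.5,1.5,1.5,1.5],
  "squeeze": 45
}}

```text
t: 10.05
position: [0.5707, -0.0298, 0.1732]
eef_rot: [0.988, -0.153, 0.0, 0.0]
contact_force: [0.2, 0.6, -4.7]
finger_gap: 0.29
```

Run:
```python
from h import *
s=manip.observe();w=manip.get_image("wrist");cv2.imwrite("pics/w7.png",w["img"])
Rm=R.from_quat(s["eef_rot"]).as_matrix()
print(s["position"],s["contact_force"],Rm.T@s["contact_force"],Rm.T@s["moment"],s["finger_gap"])
```

```text
[ 0.57073819 -0.02976884  0.17316749] [ 0.18643272  0.58490293 -4.67590805] [-8.31763716e-04 -6.14427198e-01  4.67583824e+00] [-0.11054879  0.064189    0.01686694] 0.29017975126817475
```

View pics/w7.png

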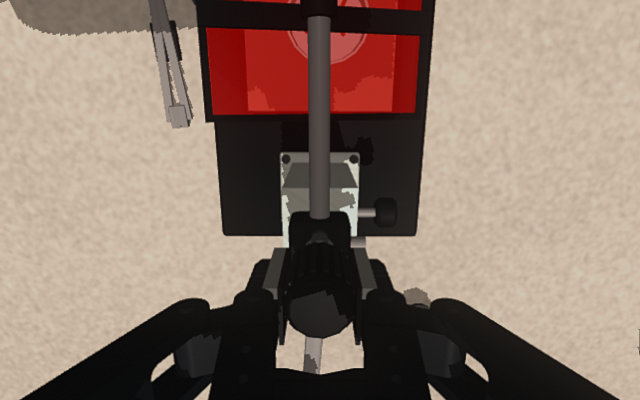

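{"method": "apply_moves", "body": {
  "linear": [
    [0,0,-0.4],
    [0,0,-0.5],
    [0,0,-0.5],
    [0,0,-0.5],
    [0,0,-0.5],
    [0,0,-0.5],
    [0,0,-0.5],
    [0,0,-0.4],
    [0,0,-0.3],
    [0,0,0]
  ],
  "angular": [
    [0,0,0],
    [0,0,0],
    [0,0,0],
    [0,0,0],
    [0,0,0],
    [0,0,0],
    [0,0,0],
    [0,0,0],
    [0,0,0],
    [0,0,0]
  ],
  "jaw": [1.5,1.5,1.5,1.5,1.5,1.5,1.5,1.5,1.5,1.5]
}}

```text
t: 11.1
position: [0.5708, -0.0298, 0.2142]
eef_rot: [0.988, -0.153, 0.0, 0.0]
contact_force: [1.0, 0.3, -3.1]
finger_gap: 0.291
```

Run:
```python
from h import *
s=manip.observe();w=manip.get_image("wrist");cv2.imwrite("pics/w8.png",w["img"])
c=manip.get_image("scene")["img"];cv2.imwrite("pics/s8.png",cv2.resize(c[170:270,260:380],None,fx=6,fy=6,interpolation=cv2.INTER_CUBIC))
Rm=R.from_quat(s["eef_rot"]).as_matrix()
print(s["position"],Rm.T@s["contact_force"],Rm.T@s["moment"],s["finger_gap"])
```

```text
[ 0.57079713 -0.02977958  0.21422171] [ 0.89117987 -0.59722473  3.05204726] [-0.08997282  0.00206716 -0.05150877] 0.29133803785331425
```

View pics/s8.png

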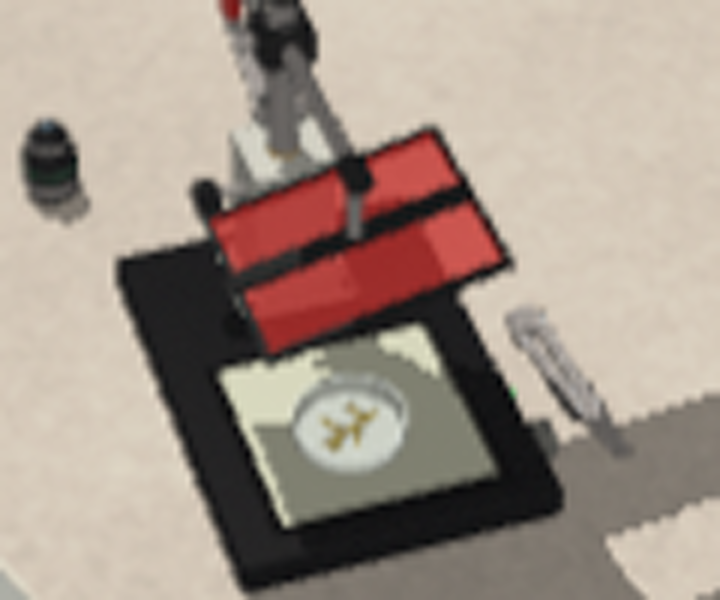

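View pics/w8.png

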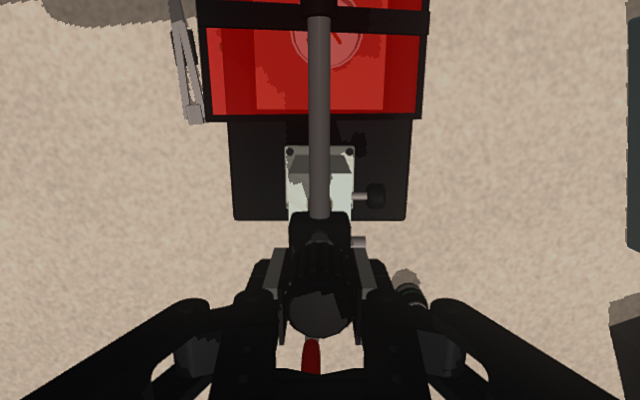

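{"method": "apply_moves", "body": {
  "linear": [
    [0,0,-0.3],
    [0,0,-0.27],
    [0,0,0],
    [0,0,0]
  ],
  "angular": [
    [0,0,0],
    [0,0,0],
    [0,0,0],
    [0,0,0]
  ],
  "jaw": [1.5,1.5,1.5,1.5]
}}

```text
t: 11.6
position: [0.5707, -0.0298, 0.2196]
eef_rot: [0.988, -0.153, 0.0, 0.0]
contact_force: [0.3, -0.2, -3.8]
finger_gap: 0.289
```

Run:
```python
from h import *
s=manip.observe();d=manip.get_image("scene");c=d["img"];cv2.imwrite("pics/s9.png",cv2.resize(c[160:220,280:340],None,fx=10,fy=10,interpolation=cv2.INTER_NEAREST))
Rm=R.from_quat(s["eef_rot"]).as_matrix()
print(s["position"],Rm.T@s["contact_force"],s["finger_gap"])
# predicted image rows for front surface of post at heights
T=np.linalg.inv(d["T"]);K=np.array([[d["fx"],0,d["cx"]],[0,d["fy"],d["cy"]],[0,0,1]])
o=np.array([.5695,-.0300]);v=d["T"][:2,3]-o;v/=np.linalg.norm(v);f=o+.008*v
P=np.array([[*f,z] for z in (.115,.116,.122,.125)])
print(cv2.projectPoints(P,cv2.Rodrigues(T[:3,:3])[0],T[:3,3],K,np.array(d["dist_coeffs"]))[0][:,0])
h=cv2.cvtColor(c,cv2.COLOR_BGR2HSV)[170:210,290:320]
for y in range(18,34):print(y+170,[tuple(int(q) for q in h[y,x]) for x in (14,16,17,18,19)])
```

```text
[ 0.57067798 -0.02976013  0.21955738] [0.35031063 0.06733074 3.82263201] 0.28916320657169997
[[307.33423308 195.66956025]
 [307.33012041 195.42237697]
 [307.3053748  193.93442041]
 [307.29295711 193.18730717]]
188 [(15, 16, 94), (13, 17, 104), (15, 15, 104), (15, 15, 99), (15, 14, 111)]
189 [(15, 16, 96), (13, 17, 104), (15, 15, 104), (12, 13, 99), (15, 15, 101)]
190 [(20, 16, 98), (13, 17, 105), (15, 15, 104), (18, 13, 99), (17, 15, 116)]
191 [(23, 18, 131), (9, 17, 105), (15, 15, 103), (15, 15, 99), (23, 16, 127)]
192 [(25, 18, 159), (10, 15, 104), (15, 15, 104), (15, 15, 100), (20, 33, 115)]
193 [(23, 32, 159), (16, 40, 108), (17, 38, 108), (16, 53, 106), (20, 82, 124)]
194 [(22, 49, 161), (18, 117, 124), (18, 110, 123), (19, 132, 120), (20, 109, 119)]
195 [(24, 26, 186), (18, 119, 129), (18, 125, 129), (18, 100, 123), (20, 47, 114)]
196 [(24, 17, 211), (22, 28, 166), (21, 37, 130), (21, 21, 119), (26, 16, 125)]
197 [(24, 18, 212), (26, 18, 211), (27, 16, 145), (27, 18, 127), (26, 16, 112)]
198 [(26, 18, 213), (25, 17, 197), (26, 16, 129), (26, 17, 103), (23, 15, 70)]
199 [(26, 20, 182), (27, 16, 140), (15, 24, 84), (0, 112, 64), (0, 179, 100)]
200 [(25, 16, 93), (1, 154, 81), (0, 176, 107), (1, 176, 126), (1, 179, 157)]
201 [(0, 176, 100), (1, 181, 138), (1, 177, 161), (1, 173, 170), (1, 170, 175)]
202 [(1, 180, 156), (1, 174, 171), (1, 168, 178), (1, 166, 180), (1, 166, 180)]
203 [(1, 170, 175), (1, 167, 180), (1, 167, 179), (1, 167, 180), (1, 167, 180)]
```

View pics/s9.png

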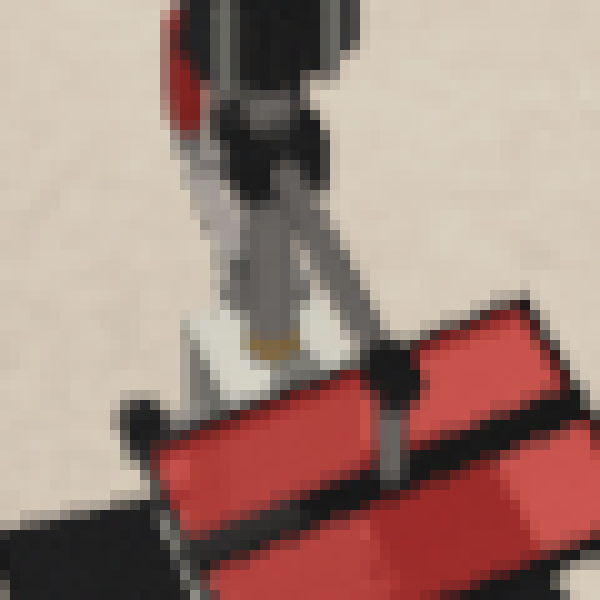

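{"method": "apply_moves", "body": {
  "linear": [
    [0,0,-0.1],
    [0,0,0],
    [0,0,0],
    [0,0,0]
  ],
  "angular": [
    [0,0,0],
    [0,0,0],
    [0,0,0],
    [0,0,0]
  ],
  "jaw": [1.5,1.5,1.5,1.5]
}}

```text
t: 12.05
position: [0.5707, -0.0297, 0.2205]
eef_rot: [0.988, -0.153, 0.0, 0.0]
contact_force: [0.2, 0.3, -3.2]
finger_gap: 0.292
```

Run:
```python
from h import *
s=manip.observe();d=manip.get_image("scene");c=d["img"];cv2.imwrite("pics/s10.png",c)
t=manip.get_image("top")["img"];cv2.imwrite("pics/t10.png",cv2.resize(cv2.convertScaleAbs(t[125:245,245:405],alpha=1.6),None,fx=4,fy=4))
Rm=R.from_quat(s["eef_rot"]).as_matrix()
print(s["position"],Rm.T@s["contact_force"],Rm.T@s["moment"],s["finger_gap"])
print(c[190:200,304:311].tolist())
s8=cv2.resize(cv2.imread("pics/s8.png"),(120,100),interpolation=cv2.INTER_AREA)
def sat(im,y0,y1,x0,x1):return cv2.cvtColor(im,cv2.COLOR_BGR2HSV)[y0:y1,x0:x1,1]
print(sat(s8,18,30,44,51));print(sat(c,188,200,304,311))
```

```text
[ 0.57068749 -0.0297235   0.22049613] [ 0.15185137 -0.32321571  3.24600904] [-0.04630327  0.04590138  0.01064369] 0.2915169626283714
[[[91, 95, 97], [92, 95, 98], [98, 100, 104], [97, 100, 103], [93, 96, 99], [94, 98, 100], [147, 156, 157]], [[122, 129, 131], [97, 100, 103], [98, 100, 104], [98, 102, 104], [93, 96, 99], [104, 109, 110], [184, 195, 196]], [[148, 156, 158], [101, 104, 107], [97, 100, 104], [99, 101, 105], [93, 96, 100], [97, 110, 117], [183, 195, 197]], [[140, 154, 160], [88, 103, 115], [85, 99, 110], [87, 101, 111], [83, 97, 107], [78, 111, 126], [182, 195, 198]], [[134, 153, 159], [68, 104, 124], [57, 101, 126], [58, 102, 127], [63, 98, 116], [69, 101, 117], [159, 170, 173]], [[170, 181, 183], [105, 122, 133], [78, 104, 126], [76, 104, 126], [83, 103, 115], [94, 107, 112], [115, 123, 124]], [[196, 208, 211], [164, 174, 176], [152, 162, 164], [118, 124, 126], [110, 117, 118], [117, 124, 124], [118, 125, 126]], [[197, 210, 212], [197, 210, 212], [196, 209, 211], [165, 175, 177], [119, 127, 128], [104, 109, 110], [96, 102, 103]], [[198, 211, 213], [198, 211, 213], [174, 185, 187], [161, 170, 172], [98, 103, 104], [62, 65, 70], [35, 36, 63]], [[167, 178, 180], [160, 170, 171], [105, 112, 113], [54, 57, 74], [32, 33, 82], [33, 34, 108], [40, 41, 126]]]
[[16 16 17 17 15 14 16]
 [13 13 15 15 15 15 18]
 [13 15 17 17 15 15 16]
 [16 15 17 15 15 16 17]
 [16 16 17 15 15 17 17]
 [18 16 12 12 15 18 16]
 [33 41 25 19 23 37 18]
 [34 67 62 56 57 51 22]
 [20 40 43 53 55 27 16]
 [18 19 21 20 18 16 16]
 [19 19 16 15 16 16 16]
 [19 18 17 15 13 18 29]]
[[ 16  16  17  15  15  18  15]
 [ 16  13  17  15  15  13  17]
 [ 16  16  15  15  15  15  16]
 [ 18  15  15  15  15  14  16]
 [ 16  14  17  15  18  44  18]
 [ 32  60  58  55  57  97  21]
 [ 40 115 140 139 117 105  21]
 [ 18  54  97 101  71  41  19]
 [ 18  17  19  16  17  14  16]
 [ 18  18  18  17  18  14  17]
 [ 18  18  18  16  15  29 113]
 [ 18  16  18  69 155 177 174]]
```

View pics/t10.png

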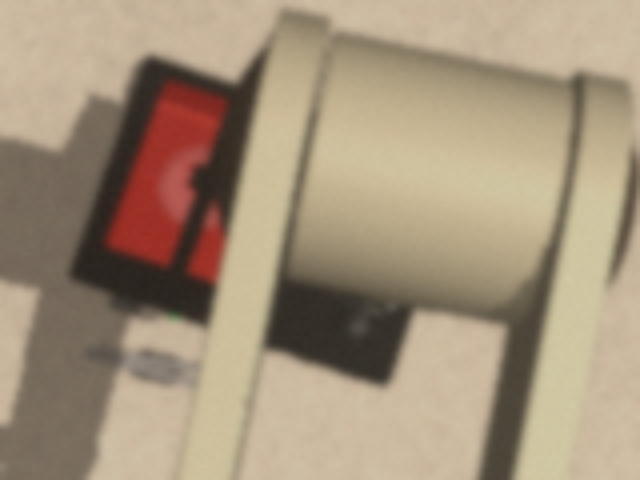

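View pics/s10.png

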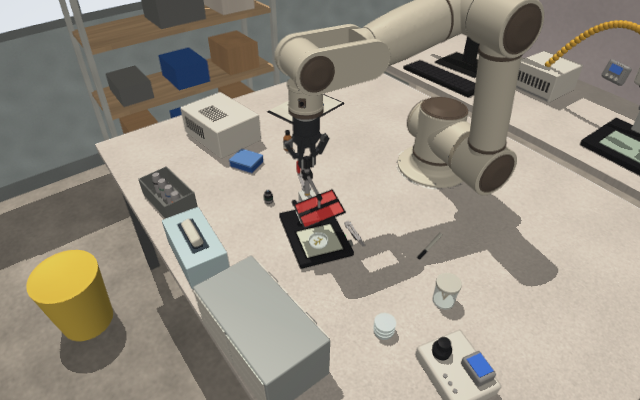

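Run:
```python
from cell import manip
s=manip.observe();print(s["t"],s["position"],abs(s["qd"]).max());print(manip.job_done())
```

```text
12.15 [ 0.57066407 -0.02975119  0.22048519] 0.000639901949472543
the job is handed in; nothing more can be done
None
```

The job is handed in at 12.2 s. The lock lever is fully open, and the arm is holding the post still by its black knob with the yellow ring just out of the holder, ready for you to tighten the clamp screw.

- **Lever:** I swung it until it met its stop, where the push reached about 23 N in all (21 N of it sideways). The wrist picture then put it at about 1.49 of 1.5 rad, and I backed the fingers off before leaving it.
- **Post:** I gripped the knob at 45 N and drew it straight up. The tool rose about 55 mm, so the ring's lower edge should be about 2 mm above the mouth. Sideways force stayed under about 1 N, and only the post's weight (about 3 to 5 N) hung on the wrist.
- **Last checks:** In the scene picture, the last 1 mm of lift moved the ring's lower edge up, clear of the holder's top. The shield is still over the stage and the arm is still. The dish, the jar and the other things look undisturbed.
- **Checks that disagreed or failed:** At 1.5 pixels for its 6 mm, the ring is too small in the scene picture to measure well. It looked about 2 pixels tall, so the height rests mainly on the measured rise. The arm hid the holder from the top camera.

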